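Grip a stuck honey jar in the one-hand bar clamp

ROBOT

A 6-joint arm with a two-finger parallel gripper is mounted at the origin on a cart in front of the work surface, level with it; the furniture and walls round the work are solid. World frame = base frame: x ahead of the robot, y to its left, z up, the work surface at z = 0. Lengths are in m, angles in rad, forces in N, time in s.
With the tool pointing down it reaches from about 0.275 to 0.825 m from the base axis. Payload 4.9 kg.
Tool frame: the origin (TCP) lies midway between the tips of the shut fingers; the grasp point (between the pads) lies 19 mm behind it (bot.grip_depth is the distance from the TCP to the grasp point, in m); z points along the fingers, y is the line along which they close (so a half turn about z gives the same grasp; the last joint's range is limited). The gripper opens to 85 mm and grips with 20 to 120 N. Pads are 22 mm wide; open, the fingers measure 114 mm over their backs; the gripper's body (76 mm by 85 mm) begins 54 mm behind the grasp point. The pads swing forward as they close: fully open they stand 13 mm farther back than shut.
Start: joints at [-1.334, 0.326, -0.193, 1.052, 0, 1.437], TCP at [0.199, -0.513, 0.231] pointing down, gripper open.
Joint ranges: [-2.65, 2.65], [-0.97, 1.79], [-1.3, 1.35], [-1.93, 2.1], [-1.47, 1.37], [-3.14, 3.14]. Speed limits (rad/s): [2.57, 2.57, 3.14, 3.14, 3.14, 3.14].

INTERFACE

Orientations are given as a unit quaternion [w, x, y, z].
In Python, from cell import bot gives the robot as it stands. Calls block until the motion is done:
- bot.move_pose(position, orientation): joint-space move of the TCP to a pose.
- bot.move_linear(position, speed=0.15, rotation=None, until_force=None): straight line of the TCP; rotation=None keeps the orientation; speed is the mean speed in m/s. With until_force (N) it stops when the force on the tool has changed by that much, and returns True; else False.
- bot.goto_joints(angles): joint-space move.
- bot.set_gripper(opening, grasp_force=None): opening from 0.0 (shut) to 1.0 (fully open); grasp_force is the grip in N (None keeps the last); returns when the fingers have stopped.
- bot.wait(seconds).
- bot.solve_ik(position, orientation): joint angles nearest the present ones, or None.
- bot.camera(name): name is "scene" or "top" or "wrist"; returns the picture (420x560x3 uint8, red, green, blue); there is no depth.
- bot.calibration(name): a dict with "mtx" (3x3 intrinsics, pixels), "k1" (the pictures are not rectified: a ray, as slopes to the right and down, at radius r is drawn at 1 + k1 r^2 times it, then the intrinsics apply), "extrinsics" (4x4, takes a point from world to camera coordinates); the wrist camera has in their place "hand_eye" (4x4, takes a point from camera to tool coordinates, whose origin is the TCP and whose axes are the flange's). Camera axes: x right, y down, z forward; pixel columns grow to the right and rows downward; lengths in m; the calibration is good to about 2 mm. A picture is of the moment at which its call begins: read the wrist's pose just before it. calibration takes no time and is no camera call.
A pose or a line that the arm cannot do raises bot.PlanningError and nothing moves.
- bot.close_job(): hands the job in; it is judged then, once.
Trained networks look in the newest picture that a camera, given by its name, has taken for a name from the list of things; names that differ only in an ending like _2 or _b are one class to them, and where a whole thing is asked for, a point or a joint stands for the part that bears it (a point fixed in the world has none). Each returns a list of dicts, best first, with "confidence" (0 to 1); they miss things now and then, are a little off and sometimes report something else, mostly with a low value. They report only what shows in the picture. A call takes as long as a camera call.
- bot.search_frame(camera, thing): "bbox" ([left, top, width, height] in pixels, round what is visible of it).
Readings, each from a call of its own:
- bot.read_clock(): time.
- bot.read_joint_positions(): joint angles.
- bot.read_joint_vel(): joint speeds.
- bot.read_joint_efforts(): joint torques, N m.
- bot.read_position(): TCP position.
- bot.read_tool_rot(): TCP orientation.
- bot.read_ft_force(): force on the tool from outside, world axes, zero at the start.
- bot.read_moment(): the same for the moment, N m.
- bot.read_gripper_width(): opening from 0.0 (shut) to 1.0 (fully open).
- bot.read_finger_force(): force on a finger pad.
Only numpy, scipy, OpenCV 4.12 (cv2) and the standard library are available. Lean on these libraries where they do the work, as an engineer would, in place of code of your own. Each camera call takes 0.05 s, during which the arm holds its last target. There are 200 camera calls.

TASK

The lid of the honey jar is stuck and I need the jar held while I unscrew it. Press the release button of the one-hand bar clamp right down until its jaws have run fully open, stand the honey jar upright on the worktop between the two V pads and let go of it, then pump the trigger until the jar is gripped between both pads and the sprung pad is pressed in about half way - never all the way, that would crack the glass. Finish while holding: keep the trigger squeezed home with your fingers, jar still gripped, and leave the other things where they stand.

Things in the scene. Friction and masses are not known exactly. Their poses are not given: they have to be found in the camera images.
- clamp: Loose one-hand bar clamp, grey plastic, steel bar, black trigger, 0.9 kg, lying flat. Origin: on the worktop under the bar's axis, at the bottom of the fixed V pad. x along the bar to the far jaw, y from pistol grip to jaws, z up. In mm: housing x -82..-8, y -41..15, 39 high; pistol grip x -36..-14, y -41..-130, 4..35 high, trigger behind it at lower x; housing jaw x -27..-8, y 14..86, 38 high.
- clamp_pad_v (a point): Bottom of the V of the fixed rubber pad on the housing jaw, at clamp x 0, y 55 mm, 22 mm above the worktop; its axes are the clamp's. The two faces are 6..38 mm high and 18 mm long, slope 0.26 rad, open towards +x; their ends stand 5 mm proud of the V's bottom. The sprung pad is its mirror image.
- clamp_release_top (a point): Top centre of the release button, a round steel-stemmed black mushroom head of 22 mm diameter on top of the housing (at x -42, y 0), 56 mm above the worktop when out. Straight down is the press.
- clamp_release (a joint): Travel of the release button: 0 out, 0.0065 m at its stop (2 N to start it, 6 N at the stop). Down, it lifts the pawls off the rack and a weak spring runs the bar and far jaw out within about half a second; keep it down until they are out. It springs back up.
- clamp_bar (a joint): How far the steel bar (13 mm wide, at clamp y 0, 20..30 mm high) is drawn in: 0 fully open, 0.050 m closed. The V bottoms are 94 mm minus this apart (pad not pressed). A ratchet keeps what is gained, in 7 mm teeth. The bar's tail ends at clamp x -99 mm when open and moves back as it is drawn in.
- clamp_jaw_v (a point): Bottom of the V of the sprung rubber pad on the far jaw, 22 mm above the worktop; it faces the fixed pad. The far jaw behind it is 38 mm high, spans clamp y -15..84 mm and ends 46 mm beyond this point (guide-pin heads 53 mm), with the pad not pressed.
- clamp_jaw (a joint): How far the sprung pad is pressed back towards the far jaw: 0 free, 0.016 m bottomed; 1 N per mm. Its two steel guide pins come out behind the far jaw as it is pressed. Up to 2.5 mm may come from merely pushing the jar along.
- clamp_throat (a point): On the worktop, midway between the two V pads when the clamp is fully open, where the jar stands best (clamp x 47, y 55 mm). Jar and pads then have some 8 mm on either side.
- clamp_grip (a point): Where to squeeze: between pistol grip and trigger (clamp x -42, y -86 mm), 22 mm above the worktop. Fingers close along the clamp's x axis, one on the front of the pistol grip, one on the back of the trigger: 60 mm over both with the trigger out, 40 mm squeezed home. Both are upright, 5..34 mm high; the clamp slides and centres itself.
- clamp_trigger (a joint): Trigger angle: 0 out, 0.345 rad squeezed home (stop). A full squeeze draws the bar in about 10 mm (5 to 18 N at the fingers; 25 N of grip is plenty); let out, the bar falls back 3 mm onto the next 7 mm tooth. Under 0.30 rad no tooth is surely gained; it must come out below 0.05 rad between squeezes. It springs out when let go.
- honey_jar: Squat glass honey jar with a flat dark green lid, 84 mm high, body 62 mm across x and 68 mm across y, lid 63 mm diameter and 10 mm high; 0.25 kg. Origin: centre of its underside. Not symmetric enough to ignore: in the V pads it takes 64 to 71 mm.
- spice_1: Spice jar with a red cap, 45 mm wide, 106 mm high. A bystander; origin at the centre of its underside.
- spice_3: Spice jar with a red cap, 45 mm wide, 106 mm high. A bystander; origin at the centre of its underside.

How it is judged:
On the way, in this order (a step that is already met when the one before it is completed fails the run):
1. the release button is pressed down to its stop and the jaws have run fully open (value of joint clamp_release above 0.0055 m and value of joint clamp_bar below 0.002 m), for 0.05 s.
2. the honey jar stands upright between the V pads, let go, the clamp still open (angle between honey_jar's own z axis and vertical below 0.12 rad and y of honey_jar in the frame of clamp between 0.035 and 0.075 m and x of honey_jar in the frame of clamp between 0.022 and 0.075 m and height (world z) of honey_jar below 0.006 m and value of joint clamp_bar below 0.004 m and contact force between the fingers and honey_jar below 0.2 N and linear speed of honey_jar below 0.02 m/s), for 0.2 s.
3. the trigger is squeezed home a first time, drawing the jaw in before it reaches the jar (value of joint clamp_trigger above 0.29 rad and value of joint clamp_bar above 0.004 m and value of joint clamp_jaw below 0.002 m), for 0.05 s.
4. the trigger is let out and the ratchet keeps what was gained (value of joint clamp_trigger below 0.05 rad and value of joint clamp_bar above 0.004 m), for 0.05 s.
At the end, for the whole second after the job is handed in: Fingers still squeeze the trigger home (over 0.29 rad, over 4 N on the clamp); jar upright (7 degrees) on the worktop, seated on the fixed pad (its centre under 41 mm from the V's bottom, 20 mm from the centre line), sprung pad pressed in 4 to 13.5 mm, at rest; release button out (value of joint clamp_trigger above 0.29 rad and contact force between the fingers and clamp above 4 N and value of joint clamp_jaw between 0.004 and 0.0135 m and contact force between honey_jar and clamp above 6 N and angle between honey_jar's own z axis and vertical below 0.12 rad and y of honey_jar in the frame of clamp between 0.035 and 0.075 m and x of honey_jar in the frame of clamp between 0.022 and 0.075 m and height (world z) of honey_jar below 0.006 m and linear speed of honey_jar below 0.02 m/s and value of joint clamp_release below 0.002 m and x of honey_jar in the frame of clamp below 0.041 m); the arm keeps its last pose, push and grip.
It fails at once if the sprung pad is pressed all the way in (over 15 mm): the glass cracks (value of joint clamp_jaw above 0.015 m).
It fails at once if the jar is tipped over (angle between honey_jar's own z axis and vertical above 0.5 rad).
It fails at once if one of the two loose spice jars is moved by more than 30 mm (distance of any of spice_1, spice_3 from where it was at the start of the episode above 0.03 m).
It also fails if it takes over 51 s, if anything falls off the work surface, if the arm or the gripper's body presses on something with over 40 N, if the wrist force passes 120 N, or if a joint passes its speed limit or range.

## Working session

There is one attempt and no reset: what is moved stays moved. The work goes in short steps, each a Python script; the robot and the scene stay as the last script left them, time stands still between calls to the robot, and variables do not carry over. Pictures are saved under pics/ and viewed, at most 10 in all, crops included, and the job is handed in when it is done.

```bash
mkdir -p pics; ls; python3 - <<'E'
from cell import bot
import cv2, numpy as np
print(bot.read_clock(), bot.grip_depth)
for c in ("top","scene"):
    im=bot.camera(c); cv2.imwrite(f"pics/{c}0.png",im[:,:,::-1])
    cal=bot.calibration(c); print(c,{k:np.round(v,4).tolist() for k,v in cal.items()})
    for t in ("clamp","clamp_release","honey_jar","spice_1","clamp_trigger","clamp_jaw"):
        print(t,[(np.round(d["bbox"]).tolist(),round(d["confidence"],2)) for d in bot.search_frame(c,t)][:3])
E
```

```text
pics
0.0 0.0187
top {'mtx': [[397.3457, 0.0, 275.3284], [0.0, 397.3457, 209.0814], [0.0, 0.0, 1.0]], 'k1': -0.1059, 'extrinsics': [[-0.0145, -0.9999, -0.0028, 0.1517], [-0.9883, 0.0148, -0.1518, 0.6319], [0.1518, 0.0006, -0.9884, 0.8562], [0.0, 0.0, 0.0, 1.0]]}
clamp [([306.0, 195.0, 101.0, 89.0], 0.81)]
clamp_release [([342.0, 222.0, 11.0, 10.0], 0.52), ([304.0, 198.0, 109.0, 88.0], 0.34)]
honey_jar [([207.0, 278.0, 35.0, 33.0], 0.78)]
spice_1 [([152.0, 197.0, 34.0, 25.0], 0.88), ([348.0, 136.0, 31.0, 30.0], 0.86)]
clamp_trigger [([318.0, 242.0, 16.0, 32.0], 0.46)]
clamp_jaw [([385.0, 206.0, 10.0, 20.0], 0.62), ([304.0, 196.0, 106.0, 88.0], 0.6)]
scene {'mtx': [[506.3807, 0.0, 282.1019], [0.0, 506.3807, 202.5686], [0.0, 0.0, 1.0]], 'k1': -0.1875, 'extrinsics': [[-0.4862, -0.8737, 0.0164, 0.4205], [-0.5341, 0.2823, -0.7969, 0.3566], [0.6916, -0.3962, -0.6039, 0.8431], [0.0, 0.0, 0.0, 1.0]]}
clamp [([305.0, 185.0, 92.0, 63.0], 0.95)]
clamp_release [([367.0, 183.0, 10.0, 16.0], 0.57), ([336.0, 196.0, 10.0, 8.0], 0.56)]
honey_jar [([252.0, 255.0, 32.0, 53.0], 0.61)]
spice_1 [([309.0, 141.0, 22.0, 40.0], 0.93), ([168.0, 213.0, 22.0, 52.0], 0.6)]
clamp_trigger [([340.0, 216.0, 9.0, 30.0], 0.55), ([253.0, 252.0, 33.0, 56.0], 0.18)]
clamp_jaw [([366.0, 181.0, 15.0, 20.0], 0.68), ([309.0, 140.0, 22.0, 41.0], 0.49)]
```

```bash
python3 - <<'E'
import cv2
a=cv2.imread("pics/top0.png"); 
cv2.imwrite("pics/v1.png",cv2.resize(a[120:330,140:430],None,fx=2.75,fy=2.75,interpolation=cv2.INTER_CUBIC))
E
```

```text
(no output)
```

View pics/v1.png

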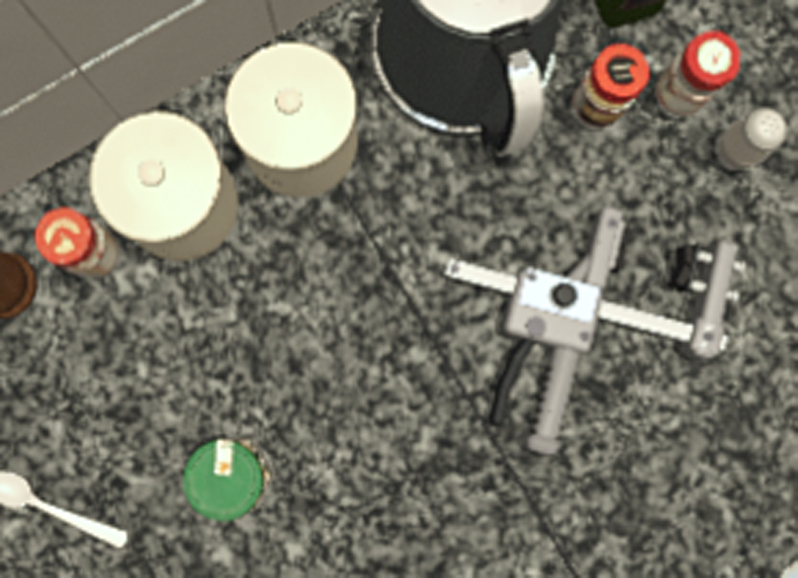

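View pics/scene0.png

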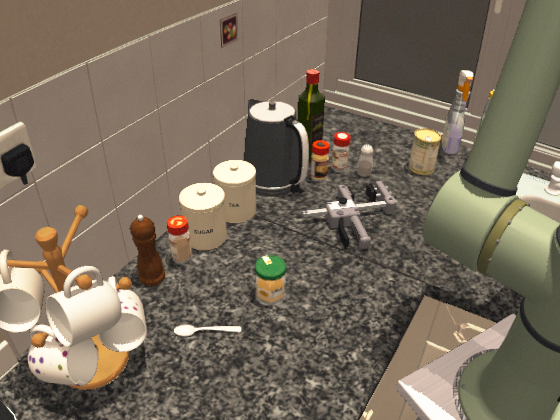

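The top crop shows the clamp with its button at top-camera pixel (345.5, 227), the bar from (305, 217) to (400, 244) and the jaws toward the top. The jar lid is at (221, 294). The scene view confirms the clamp lies flat and the jar stands upright. The spice jars are well clear of both.

```bash
cat > h.py <<'E'
from cell import bot
import cv2, numpy as np
from scipy.spatial.transform import Rotation as R
def q2R(q): return R.from_quat(np.roll(q,-1)).as_matrix()
def q(a):
    """tool down; closing axis (tool y) at world angle a"""
    y=np.array([np.cos(a),np.sin(a),0]); z=np.array([0,0,-1.]); x=np.cross(y,z)
    return np.roll(R.from_matrix(np.c_[x,y,z]).as_quat(),1)
def cam_pose(c,wp=None):
    """camera->world 4x4; wp=(pos,quat) for the wrist"""
    cal=bot.calibration(c)
    if c!="wrist": return np.linalg.inv(cal["extrinsics"])
    T=np.eye(4); T[:3,:3]=q2R(wp[1]); T[:3,3]=wp[0]
    return T@cal["hand_eye"]
def pix2w(c,uv,z,wp=None):
    cal=bot.calibration(c); M=cal["mtx"]
    u=cv2.undistortPoints(np.array([[uv]],float),M,np.array([cal["k1"],0,0,0.]))[0,0]
    T=cam_pose(c,wp); d=T[:3,:3]@[u[0],u[1],1]; o=T[:3,3]
    return o+d*(z-o[2])/d[2]
def w2pix(c,p,wp=None):
    cal=bot.calibration(c); T=np.linalg.inv(cam_pose(c,wp))
    r=cv2.projectPoints(np.array(p,float).reshape(-1,1,3),cv2.Rodrigues(T[:3,:3])[0],T[:3,3],cal["mtx"],np.array([cal["k1"],0,0,0.]))[0]
    return r.reshape(-1,2)
def snap(c,name):
    wp=(bot.read_position(),bot.read_tool_rot()); im=bot.camera(c)
    cv2.imwrite(f"pics/{name}.png",im[:,:,::-1]); return wp
E
python3 - <<'E'
from h import *
f=lambda x,y:(140+x/2.75,120+y/2.75)
P=lambda x,y,z:np.round(pix2w("top",f(x,y),z),4)
b=P(565,294,.056); t=P(453,267,.03); e=P(712,336,.03)
print(b,t,e,P(223,480,.084), P(690,265,.038),P(615,70,.106),P(65,235,.106),P(765,130,.07))
d=e-t; a=np.arctan2(d[1],d[0]); print("ang",a)
ex=np.array([np.cos(a),np.sin(a),0]); ey=np.array([-ex[1],ex[0],0])
o=b+.042*ex; print("origin",o, "tail x", (t-o)@ex,(t-o)@ey)
print("grip",o-.042*ex-.086*ey,"throat",o+.047*ex+.055*ey)
he=bot.calibration("wrist"); print({k:np.round(v,3).tolist() for k,v in he.items()})
E
```

```text
[ 0.59   -0.0147  0.056 ] [0.6171 0.0746 0.03  ] [ 0.555  -0.1429  0.03  ] [0.4461 0.2607 0.084 ] [ 0.6146 -0.125   0.038 ] [ 0.764 -0.054  0.106] [0.6367 0.3827 0.106 ] [ 0.7228 -0.1864  0.07  ]
ang -1.8489138032551113
origin [ 0.57846907 -0.05508611  0.056     ] tail x -0.13530875176772236 0.0015417015111795496
grip [0.50730464 0.00891095 0.056     ] throat [ 0.61845198 -0.11538011  0.056     ]
{'mtx': [[297.486, 0.0, 279.513], [0.0, 297.486, 212.758], [0.0, 0.0, 1.0]], 'k1': 0.007, 'hand_eye': [[-0.001, -0.955, -0.296, 0.075], [1.0, -0.0, -0.001, 0.0], [0.001, -0.296, 0.955, -0.144], [0.0, 0.0, 0.0, 1.0]]}
```

```bash
python3 - <<'E'
from h import *
a=-1.849
for s in (a,a+np.pi,a+np.pi/2,a-np.pi/2):
    print(s,[ (None if j is None else np.round(j,2).tolist()) for p in ([.55,-.04,.22],[.51,.009,.03],[.618,-.115,.04],[.446,.26,.04]) for j in [bot.solve_ik(p,q(s))]])
s=a if bot.solve_ik([.55,-.04,.24],q(a)) is not None and abs(bot.solve_ik([.55,-.04,.24],q(a))[5])<2 else a+np.pi
bot.move_pose([.55,-.04,.24],q(s)); bot.set_gripper(0)
wp=snap("wrist","w1"); print(wp,bot.read_clock())
for t in ("clamp_release","clamp_trigger","clamp_jaw","clamp_pad_v"):
    print(t,[(np.round(d["bbox"]).tolist(),round(d["confidence"],2)) for d in bot.search_frame("wrist",t)][:3])
E
```

```text
-1.849 [[-0.21, 0.34, -0.21, 1.03, 0.0, -3.07], [-0.13, 0.49, -0.54, 0.54, 0.0, -2.99], [-0.3, 0.64, -0.2, 0.72, 0.0, 3.12], [0.38, 0.48, -0.52, 0.57, 0.0, -2.48]]
1.2925926535897931 [[-0.21, 0.34, -0.21, 1.03, 0.0, 0.07], [-0.13, 0.49, -0.54, 0.54, 0.0, 0.15], [-0.3, 0.64, -0.2, 0.72, 0.0, -0.02], [0.38, 0.48, -0.52, 0.57, 0.0, 0.66]]
-0.2782036732051034 [[-0.21, 0.34, -0.21, 1.03, 0.0, 1.64], [-0.13, 0.49, -0.54, 0.54, 0.0, 1.72], [-0.3, 0.64, -0.2, 0.72, 0.0, 1.55], [0.38, 0.48, -0.52, 0.57, 0.0, 2.23]]
-3.4197963267948968 [[-0.21, 0.34, -0.21, 1.03, 0.0, -1.5], [-0.13, 0.49, -0.54, 0.54, 0.0, -1.42], [-0.3, 0.64, -0.2, 0.72, 0.0, -1.59], [0.38, 0.48, -0.52, 0.57, 0.0, -0.91]]
(array([ 0.54998895, -0.03994564,  0.23999986]), array([-1.15988031e-05,  1.38600046e-01,  9.90348437e-01, -7.78858742e-06])) 3.625
clamp_release [([306.0, 207.0, 12.0, 19.0], 0.61)]
clamp_trigger [([314.0, 115.0, 26.0, 62.0], 0.9), ([191.0, 190.0, 199.0, 81.0], 0.22), ([484.0, 0.0, 73.0, 53.0], 0.2)]
clamp_jaw [([195.0, 229.0, 45.0, 39.0], 0.64)]
clamp_pad_v [([190.0, 100.0, 198.0, 174.0], 0.96)]
```

View pics/w1.png

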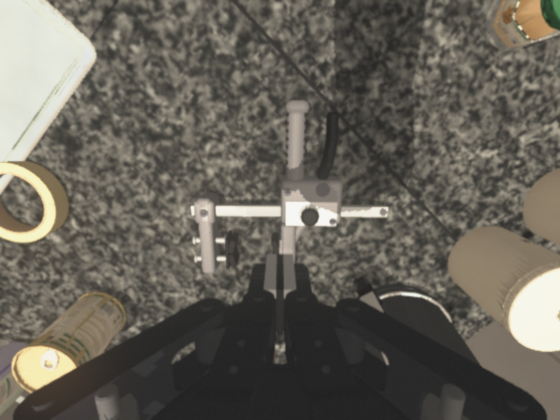

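The wrist view shows the button head at (310, 216), bar tail at (386, 212), bar/far-jaw pivot at (204, 211) and trigger at (330, 145). The clamp lies square to the tool.

```bash
python3 - <<'E'
from h import *
wp=(np.array([ 0.54998895, -0.03994564,  0.23999986]), np.array([-1.15988031e-05,  1.38600046e-01,  9.90348437e-01, -7.78858742e-06]))
P=lambda u,v,z:pix2w("wrist",(u,v),z,wp)
b=P(310,216,.056); t=P(387,212,.03); e=P(194,210.5,.03)
d=e-t; a=np.arctan2(d[1],d[0]); ex=np.array([np.cos(a),np.sin(a),0]); ey=np.array([-ex[1],ex[0],0])
o=b+.042*ex; print(b,t,e,a,o,"tail",(t-o)@ex,(t-o)@ey)
# check: grip end (y -130, z~35) and far jaw end
for uv,z in (((297,103),.035),((209,271),.038),((330,118),.03)): r=P(*uv,z)-o; print(uv,r@ex,r@ey)
# press
bb=(b+[.59,-.0147,.056])/2; print(bb)
qq=wp[1]
bot.move_pose([bb[0],bb[1],.09],qq)
print(bot.move_linear([bb[0],bb[1],.045],speed=.03,until_force=8), bot.read_position(), bot.read_ft_force())
bot.wait(.8); wp=snap("wrist","w2"); snap("top","t2"); print(bot.read_position(),bot.read_clock())
E
```

```text
[ 0.58808059 -0.01466351  0.056     ] [0.61825277 0.07907432 0.03      ] [ 0.55033783 -0.15094254  0.03      ] -1.8578995076376268 [ 0.57618724 -0.05494437  0.056     ] tail -0.14044497874422074 0.002392953944643443
(297, 103) -0.02491587374973816 -0.12372791514060578
(209, 271) 0.0838997846721039 0.08171894074167486
(330, 118) -0.06296844037471527 -0.10836080003733134
[ 0.5890403  -0.01468175  0.056     ]
True [ 0.58887906 -0.01454191  0.04955107] [-1.3650487   0.39975921  5.60481519]
[ 0.5889045  -0.01456697  0.04954476] 6.6333
```

```bash
python3 - <<'E'
import cv2,numpy as np
a=cv2.imread("pics/t2.png")[150:320,190:450]; b=cv2.imread("pics/w2.png")
a=cv2.resize(a,(780,510),interpolation=cv2.INTER_CUBIC); cv2.imwrite("pics/v2.png",a)
E
```

```text
(no output)
```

View pics/w2.png

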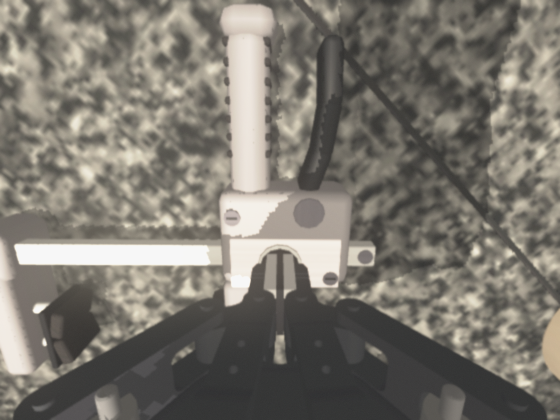

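The bar tail at (375, 253) is now just behind the housing, so the jaws have run out fully. I'll go to the jar next, looking at the clamp on the way.

```bash
python3 - <<'E'
from h import *
p=bot.read_position(); q0=bot.read_tool_rot()
bot.move_linear([p[0],p[1],.10],speed=.12)
bot.move_pose([.55,-.06,.24],q0); wp=snap("wrist","w3"); print("w3",wp)
s=-1.853-np.pi/2
bot.move_pose([.44,.255,.24],q(s)); bot.set_gripper(1.0); wp=snap("wrist","w4"); print("w4",wp)
print([ (np.round(d["bbox"]).tolist(),round(d["confidence"],2)) for d in bot.search_frame("wrist","honey_jar")])
im=cv2.imread("pics/w4.png"); hsv=cv2.cvtColor(im,cv2.COLOR_BGR2HSV)
m=cv2.inRange(hsv,(45,90,40),(85,255,255)); n,l,st,c=cv2.connectedComponentsWithStats(m)
i=1+np.argmax(st[1:,4]); print(st[i],c[i]); print(pix2w("wrist",st[i][:2]+st[i][2:4]/2,.082,wp), bot.read_clock())
E
python3 -c "
import cv2,numpy as np
a=cv2.imread('pics/w3.png');b=cv2.imread('pics/w4.png')
cv2.imwrite('pics/v3.png',np.hstack([a[60:360,100:480],b[60:360,100:480]]))"
```

```text
w3 (array([ 0.54961446, -0.05996826,  0.23909634]), array([-6.19738359e-04,  1.38693216e-01,  9.90335185e-01,  1.68567725e-04]))
w4 (array([0.43999088, 0.2550512 , 0.24004014]), array([ 3.67800707e-05, -6.00666496e-01,  7.99499693e-01, -1.01305292e-05]))
[([247.0, 164.0, 59.0, 69.0], 0.86)]
[274 184  22  25 351] [283.66381766 197.17378917]
[0.43410142 0.25648035 0.082     ] 10.0583
```

View pics/v3.png

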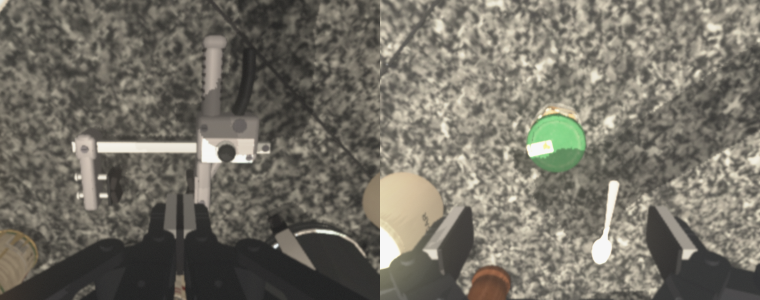

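Crop left: the clamp is open, with the button at full-image (327, 213), tail at (369, 208) and far end at (173, 207). Crop right: the jar lid is centred at full-image (277, 202), and the spoon and canister are clear.

```bash
python3 - <<'E'
from h import *
wp3=(np.array([ 0.54961446, -0.05996826,  0.23909634]), np.array([-6.19738359e-04,  1.38693216e-01,  9.90335185e-01,  1.68567725e-04]))
wp=(bot.read_position(),bot.read_tool_rot())
P=lambda u,v,z:pix2w("wrist",(u,v),z,wp3)
b=P(327,213,.056); t=P(369.5,208,.03); e=P(173,207,.03)
d=e-t; a=np.arctan2(d[1],d[0]); ex=np.array([np.cos(a),np.sin(a),0]); ey=np.array([-ex[1],ex[0],0])
o=b+.042*ex; print("clamp",b,a,o,"tail",(t-o)@ex,(t-o)@ey,"far",(e-o)@ex,(e-o)@ey)
j=pix2w("wrist",(277,202.5),.084,wp); print("jar",j)
j[:2]=(j[:2]*2+[.4461,.2607])/3
bot.move_linear([j[0],j[1],.10],speed=.2)
print(bot.move_linear([j[0],j[1],.032],speed=.1,until_force=6))
bot.set_gripper(0,grasp_force=25)
print(bot.read_gripper_width()*85,bot.read_finger_force(),bot.read_ft_force(),bot.read_clock())
E
```

```text
clamp [ 0.58915244 -0.01409628  0.056     ] -1.854736882606382 [ 0.57738653 -0.05441456  0.056     ] tail -0.09849050793161396 0.0013445307032037314 far 0.14407158647860863 0.0013445307032037487
jar [0.4437683  0.25983069 0.084     ]
False
64.52921995006895 26.6109211393632 [-0.86065381 -0.98685135  4.37865807] 12.0833
```

```bash
python3 - <<'E'
from h import *
a=-1.854; ex=np.array([np.cos(a),np.sin(a)]); ey=np.array([-ex[1],ex[0]]); o=np.array([.5775,-.0545])
th=o+.046*ex+.055*ey; s=a-np.pi/2
p=bot.read_position(); bot.move_linear([p[0],p[1],.14],speed=.2)
bot.move_pose([*th,.14],q(s))
bot.move_linear([*th,.06],speed=.15)
print(bot.move_linear([*th,.0325],speed=.05,until_force=6),bot.read_position()[2],bot.read_ft_force())
bot.set_gripper(1.0); bot.wait(.1); print(bot.read_finger_force(),bot.read_ft_force())
bot.move_linear([*th,.16],speed=.2)
# view over the clamp
bot.move_pose([.53,-.06,.26],q(a+np.pi)); bot.set_gripper(.9)
wp=snap("wrist","w5"); print(wp); snap("top","t5"); print(bot.read_clock())
E
python3 -c "
import cv2,numpy as np
a=cv2.imread('pics/w5.png')[100:400,100:480];b=cv2.resize(cv2.imread('pics/t5.png')[170:290,270:422],(380,300),interpolation=2)
cv2.imwrite('pics/v5.png',np.hstack([a,b]))"
```

```text
True 0.03301198277097793 [0.28826234 0.03821523 3.35511343]
0.0 [ 0.38511199  0.13034863 -0.41271504]
(array([ 0.53000794, -0.06006776,  0.25968155]), array([-2.40407578e-04,  1.41105615e-01,  9.89994519e-01,  2.30616225e-05]))
18.5417
```

View pics/v5.png

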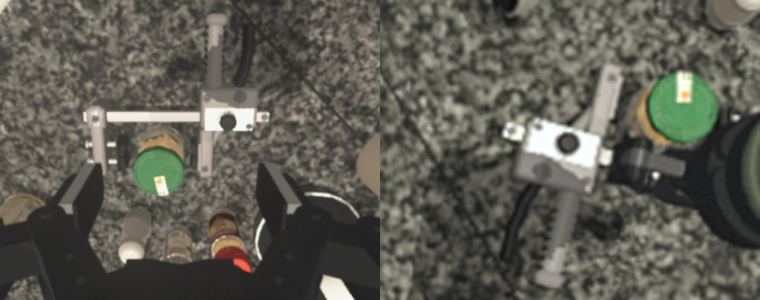

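Left crop: the jar stands upright between the pads, lid at full-image (258, 270), and the jaws are open. The top view agrees. Next is the trigger.

```bash
cat >> h.py <<'E'
def squeeze(tag):
    bot.set_gripper(0,grasp_force=25); bot.wait(.15)
    print(tag,"home w",round(bot.read_gripper_width()*85,2),"F",round(bot.read_finger_force(),2),bot.read_clock()); snap("top",tag+"t")
def let_out():
    bot.set_gripper(.78); bot.wait(.2); print("out w",round(bot.read_gripper_width()*85,2),bot.read_clock())
E
python3 - <<'E'
from h import *
a=-1.854; ex=np.array([np.cos(a),np.sin(a)]); ey=np.array([-ex[1],ex[0]]); o=np.array([.5775,-.0545])
g=o-.042*ex-.086*ey
bot.set_gripper(1.0); bot.move_pose([*g,.10],q(a+np.pi))
print(bot.move_linear([*g,.004],speed=.1,until_force=6),bot.read_position())
snap("top","g0t"); squeeze("s1"); snap("scene","s1s"); snap("wrist","s1w"); let_out(); snap("top","s1o"); print(bot.read_position(),bot.read_ft_force())
E
python3 -c "
import cv2,numpy as np
f=lambda n:cv2.resize(cv2.imread(f'pics/{n}.png')[170:290,280:432],(380,300),interpolation=2)
g=cv2.resize(cv2.imread('pics/s1s.png')[150:270,290:442],(380,300),interpolation=2)
w=cv2.resize(cv2.imread('pics/s1w.png'),(380,285)); w=cv2.copyMakeBorder(w,0,15,0,0,0)
cv2.imwrite('pics/v6.png',np.vstack([np.hstack([f('g0t'),f('s1t')]),np.hstack([g,w])]))"
```

```text
False [0.50729001 0.00975781 0.0045601 ]
s1 home w 40.2 F 23.58 21.3333
out w 66.01 22.0583
[0.506572   0.00987636 0.00387061] [ 0.1480072  -0.63093003  0.68773388]
```

View pics/v6.png

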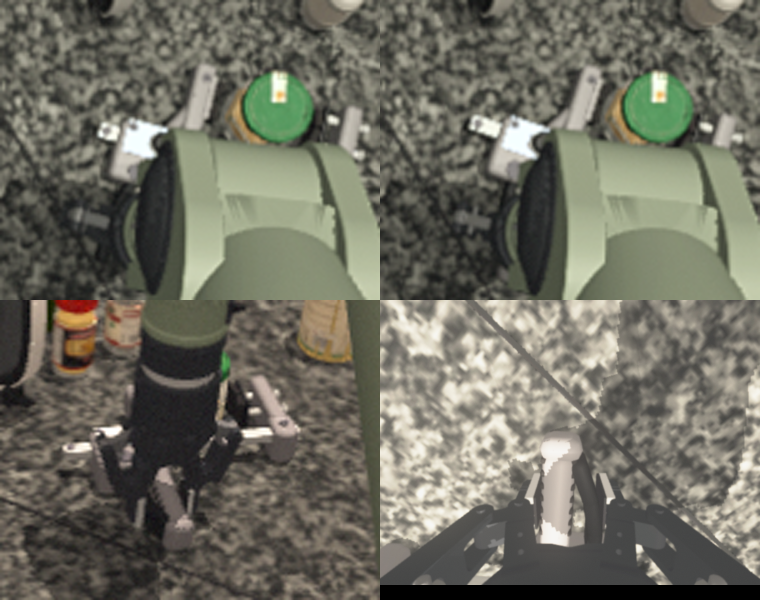

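The squeeze works: fingers at 40.2 mm, with the far jaw drawn in toward the jar and the tail moved back in the top view. I'll pump on, reading the load just before home each time.

```bash
python3 - <<'E'
from h import *
for k in (2,3,4):
    for w in (50,46,42.5):
        bot.set_gripper(w/85,grasp_force=25); bot.wait(.15); print(k,w,round(bot.read_gripper_width()*85,2),round(bot.read_finger_force(),2))
    squeeze(f"s{k}")
    if k<4: let_out()
E
python3 -c "
import cv2,numpy as np
f=lambda n:cv2.resize(cv2.imread(f'pics/{n}.png')[170:255,310:430],(390,276),interpolation=2)
cv2.imwrite('pics/v7.png',np.vstack([np.hstack([f('s1t'),f('s2t')]),np.hstack([f('s3t'),f('s4t')])]))"
```

```text
2 50 49.67 7.22
2 46 46.44 8.22
2 42.5 43.12 11.36
s2 home w 40.0 F 23.43 23.6833
out w 66.22 24.3083
3 50 50.21 7.31
3 46 46.25 8.77
3 42.5 42.73 11.36
s3 home w 40.23 F 23.36 25.875
out w 66.31 26.5
4 50 49.87 8.27
4 46 46.44 8.74
4 42.5 42.91 12.98
s4 home w 39.69 F 23.34 28.075
```

View pics/v7.png

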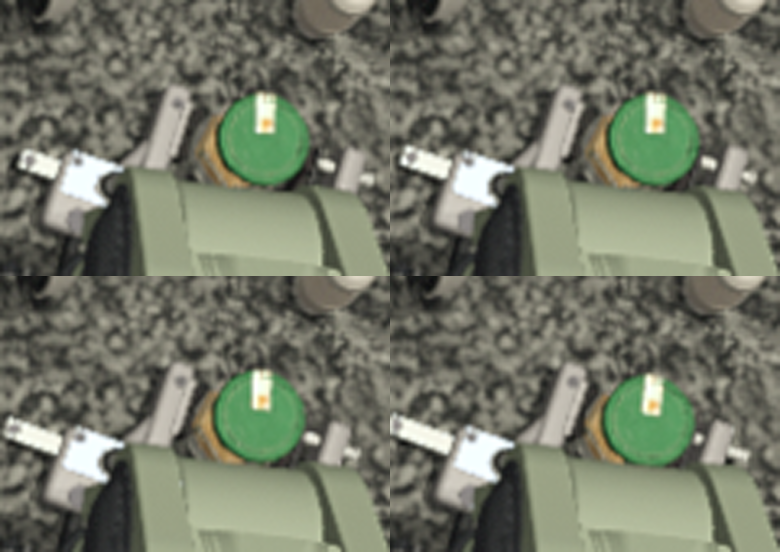

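In every frame the arm leaves the lid, the fixed jaw and the end of the far jaw visible. The load rose by about 1.6 N on squeeze 4, so the jar is now gripped lightly. I'll measure the shifts between frames to sub-pixel.

```bash
python3 - <<'E'
from h import *
I={n:cv2.cvtColor(cv2.imread(f"pics/{n}.png"),cv2.COLOR_BGR2GRAY).astype(np.float32) for n in("g0t","s1t","s1o","s2t","s3t","s4t")}
U=4
a=-1.854; ex=np.array([np.cos(a),np.sin(a)]); ey=np.array([-ex[1],ex[0]])
R_={"lid":(381,200,22,20,.084),"fixjaw":(357,197,11,20,.038),"tail/housing":(329,218,16,12,.039),"farjaw":(413,215,8,12,.038)}
ref="s3t"
for k,(x,y,w,h,z) in R_.items():
    T=cv2.resize(I[ref][y:y+h,x:x+w],None,fx=U,fy=U,interpolation=cv2.INTER_CUBIC)
    for n in I:
        S=cv2.resize(I[n][y-8:y+h+8,x-10:x+w+10],None,fx=U,fy=U,interpolation=cv2.INTER_CUBIC)
        m=cv2.matchTemplate(S,T,cv2.TM_CCOEFF_NORMED); _,v,_,(px,py)=cv2.minMaxLoc(m)
        f=lambda l,c,r:0 if l-2*c+r==0 else .5*(l-r)/(l-2*c+r)
        if 0<px<m.shape[1]-1 and 0<py<m.shape[0]-1:
            px=px+f(m[py,px-1],m[py,px],m[py,px+1]); py_=py+f(m[py-1,int(px+.5)],m[py,int(px+.5)],m[py+1,int(px+.5)])
        else: py_=py
        c=np.array([x+w/2,y+h/2]); d=np.array([px/U-10,py_/U-8])
        D=(pix2w("top",c+d,z)-pix2w("top",c,z))[:2]*1000
        print(k,n,round(v,3),"dx %.2f dy %.2f"%(D@ex,D@ey))
def big(n): return cv2.resize(cv2.imread(f"pics/{n}.png")[190:238,365:435],(400,274),interpolation=cv2.INTER_CUBIC)
cv2.imwrite("pics/v8.png",np.vstack([np.hstack([big("s1t"),big("s2t")]),np.hstack([big("s3t"),big("s4t")])]))
E
```

```text
lid g0t 0.987 dx 2.43 dy 0.90
lid s1t 0.988 dx 2.45 dy 0.88
lid s1o 0.988 dx 2.44 dy 0.90
lid s2t 0.988 dx 2.45 dy 0.88
lid s3t 1.0 dx 0.01 dy -0.04
lid s4t 0.971 dx 1.47 dy -3.25
fixjaw g0t 0.959 dx -6.22 dy 0.85
fixjaw s1t 0.991 dx -2.43 dy 0.38
fixjaw s1o 0.973 dx -4.40 dy 0.65
fixjaw s2t 0.991 dx -1.56 dy -0.31
fixjaw s3t 0.998 dx -0.04 dy -0.02
fixjaw s4t 0.992 dx 1.29 dy -0.29
tail/housing g0t 0.955 dx -1.47 dy -1.30
tail/housing s1t 0.99 dx -1.59 dy -0.30
tail/housing s1o 0.972 dx -1.27 dy -0.74
tail/housing s2t 0.989 dx -0.70 dy -0.10
tail/housing s3t 0.998 dx 0.05 dy 0.00
tail/housing s4t 0.991 dx 1.08 dy 0.25
farjaw g0t 0.936 dx 15.75 dy 11.38
farjaw s1t 0.886 dx 11.00 dy 1.53
farjaw s1o 0.87 dx 11.86 dy 6.84
farjaw s2t 0.906 dx 4.52 dy 1.51
farjaw s3t 0.998 dx -0.04 dy -0.01
farjaw s4t 0.863 dx -4.51 dy -0.79
```

View pics/v8.png

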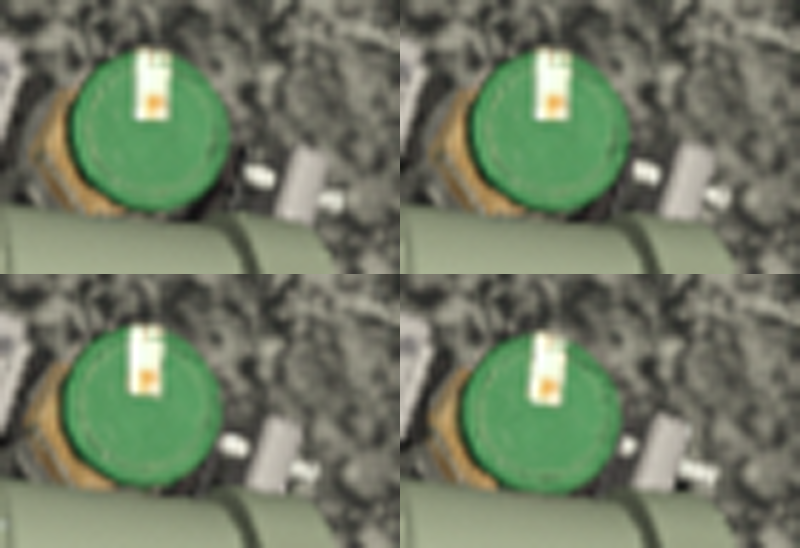

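The guide pins stick out about 12 px more in s4 than in s1–s3, in the magnified crop. That puts the pad about 4.5 mm in. That's near the lower limit, so one more stroke (about 11 mm) is better centred. I'll let out and check from close by with the wrist camera first.

```bash
python3 - <<'E'
from h import *
let_out(); bot.set_gripper(1.0)
a=-1.854+.04; ex=np.array([np.cos(a),np.sin(a)]); ey=np.array([-ex[1],ex[0]]); o=np.array([.5775,-.0545])
p=bot.read_position(); bot.move_linear([p[0],p[1],.10],speed=.2)
c=o+.07*ex+.055*ey
bot.move_pose([*c,.17],q(a+np.pi)); wp=snap("wrist","w6"); print(wp,bot.read_clock())
im=cv2.imread("pics/w6.png"); cv2.imwrite("pics/v9.png",cv2.resize(im[60:360,80:480],(800,600),interpolation=cv2.INTER_CUBIC))
E
```

```text
out w 66.38 28.7
(array([ 0.6123606 , -0.13461416,  0.16789283]), array([-2.00956551e-03,  1.21283536e-01,  9.92615616e-01,  7.10253095e-04])) 30.5167
```

View pics/v9.png

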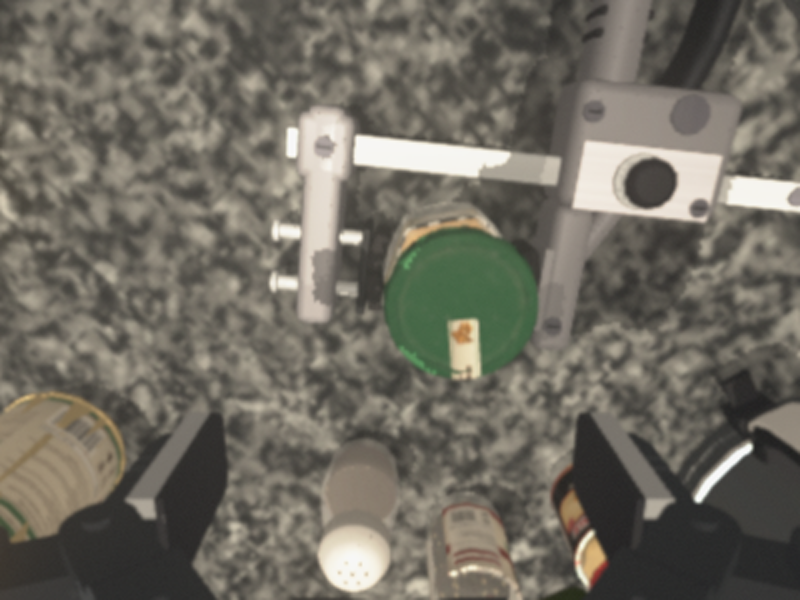

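The close view (full pixel = crop/2 + (80, 60)) shows the pin heads at crop (271, 232) and (271, 283), the far jaw's outer edge at x≈302, the button at (650, 183), the lid centre at (462, 302) and the jar upright.

```bash
python3 - <<'E'
from h import *
wp=(np.array([ 0.6123606 , -0.13461416,  0.16789283]), np.array([-2.00956551e-03,  1.21283536e-01,  9.92615616e-01,  7.10253095e-04]))
P=lambda u,v,z:pix2w("wrist",(u/2+80,v/2+60),z,wp)[:2]*1000
t=P(727,191,.03); e=P(356,150,.03); d=e-t; a=np.arctan2(d[1],d[0]); print("a",a)
ex=np.array([np.cos(a),np.sin(a)]); ey=np.array([-ex[1],ex[0]])
o=P(650,183,.056)+42*ex; print("o",o)
C=lambda n,u,v,z:print(n,np.round([(P(u,v,z)-o)@ex,(P(u,v,z)-o)@ey],1))
C("pin1",271,231,.022);C("pin2",270,282,.022);C("jaw@pin1",303,232,.038);C("jaw@pin2",298,283,.038);C("jaw corner",297,318,.038)
C("bar far end",287,142,.025);C("lid",462,302,.084);C("fixjaw face",573,345,.038);C("fixjaw inner tip",540,345,.038);C("pad back",360,260,.03)
E
```

```text
a -1.9221379445184923
o [573.52008933 -59.11272423]
pin1 [123.   44.3]
pin2 [122.4  70.2]
jaw@pin1 [105.2  40. ]
jaw@pin2 [106.1  64.7]
jaw corner [105.5  82.3]
bar far end [116.9   1.2]
lid [33.8 52.5]
fixjaw face [-30.1  81.8]
fixjaw inner tip [-14.   83.5]
pad back [78.  52.3]
```

```bash
python3 - <<'E'
import cv2
for n,(x,y,w,h) in {"w3":(168,230,26,30),"w5":(180,238,28,26)}.items():
    g=cv2.imread(f"pics/{n}.png",0)[y:y+h,x:x+w]; print(n,x,y)
    for r,row in zip(range(y,y+h),g): print(r,*("%3d"%v for v in row))
g=cv2.imread("pics/w6.png",0); print("w6 cols 208-245")
for r in (172,174,175,176,177,178,198,200,201,202,204): print(r,*("%3d"%v for v in g[r,208:245]))
E
```

```text
w3 168 230
230 108  91  81  78  77  80  87  89  84  79  75  79 106 152 171 180 185 188 192 194 194 193 185 173 155 132
231 103  88  76  74  72  76  84  91  89  85  83  84 112 156 172 179 184 188 191 192 194 193 187 175 156 134
232  97  84  74  73  75  76  85 100 103  97  92  94 116 156 170 179 183 188 190 193 193 193 188 177 158 135
233  96  86  81  82  87  85  99 131 136 117 111 114 126 153 169 178 183 187 190 192 193 192 190 178 159 138
234  96  90  91  96 100  94 119 166 168 140 145 151 153 157 167 177 183 187 190 192 193 192 189 179 162 141
235  92  89  94 102 100  98 136 193 191 163 186 195 190 174 169 175 182 186 189 191 192 193 190 179 163 142
236  86  84  88  92  91  98 151 212 211 183 215 225 217 187 169 175 182 186 190 191 192 193 189 180 166 145
237  80  76  76  78  79  94 156 217 220 192 222 230 223 190 168 173 181 185 188 191 192 192 189 181 166 146
238  76  71  70  69  70  85 145 214 221 189 207 216 209 179 164 172 180 185 189 190 191 191 189 180 167 148
239  75  72  71  69  69  76 118 182 204 170 160 159 153 143 156 171 180 184 188 190 192 191 189 177 168 148
240  80  
[... 6165 characters left out ...]
 186 179 174 168 163 160 152 145 166 186 200 209 213 203 162 142 140 136 135 136 136 132 122
200 115 114 113 112 111 114 149 216 234 226 202 233 241 240 239 238 239 238 235 226 202 161 163 181 199 209 213 210 188 151 140 138 131 129 131 127 120
201 112 111 107 106 108 111 156 225 238 229 208 237 242 243 243 244 245 244 244 240 219 168 163 178 198 208 211 209 192 152 133 132 129 128 127 124 118
202 111 107 105 104 106 110 149 218 235 227 206 230 237 238 239 241 242 243 243 240 221 170 164 179 194 202 205 204 191 154 132 128 128 129 126 123 118
204 114 113 111 110 108 104 120 171 211 206 165 163 171 178 182 184 187 195 201 200 183 160 163 177 190 197 198 196 185 157 133 127 127 128 126 121 116
```

```bash
python3 - <<'E'
from h import *
W={"w3":([ 0.54961446, -0.05996826,  0.23909634],[-6.19738359e-04,  1.38693216e-01,  9.90335185e-01,  1.68567725e-04],-1.854,[(174,237,180.9),(175.9,255.2,183.1)]),
"w5":([ 0.53000794, -0.06006776,  0.25968155],[-2.40407578e-04,  1.41105615e-01,  9.89994519e-01,  2.30616225e-05],-1.854,[(185,244.5,191.8)]),
"w6":([ 0.6123606 , -0.13461416,  0.16789283],[-2.00956551e-03,  1.21283536e-01,  9.92615616e-01,  7.10253095e-04],-1.922,[(215.4,175.3,229.9),(214.3,201,228.7)])}
for n,(p,qq,a,L) in W.items():
    wp=(np.array(p),np.array(qq)); ex=np.array([np.cos(a),np.sin(a)])
    for zj in (.030,.036,.038):
        print(n,zj,[round(1000*float((pix2w("wrist",(o,v),.022,wp)-pix2w("wrist",(e,v),zj,wp))[:2]@ex),1) for o,v,e in L])
E
```

```text
w3 0.03 [11.8, 12.3]
w3 0.036 [13.9, 14.5]
w3 0.038 [14.6, 15.2]
w5 0.03 [12.0]
w5 0.036 [13.9]
w5 0.038 [14.5]
w6 0.03 [15.3, 15.6]
w6 0.036 [16.2, 16.4]
w6 0.038 [16.5, 16.7]
```

```bash
python3 - <<'E'
import cv2
def pr(n,rows,x0,x1):
    g=cv2.imread(f"pics/{n}.png",0); print(n,"cols",x0)
    for r in rows: print(r,*(int(v) for v in g[r,x0:x1]))
pr("w3",(236,238,246,254,256),186,230); pr("w5",(243,245,252,260),194,236); pr("w6",(175,177,188,200,202),240,285)
pr("w3",(204,207,210),166,182); pr("w5",(214,217,220),178,194); pr("w6",(128,131,135),216,232)
for n in ("s1t","s2t","s3t","s4t"): pr(n,range(212,232,1),403,430)
E
```

```text
w3 cols 186
236 190 191 192 193 189 180 166 145 118 93 89 120 177 217 225 224 223 221 223 213 153 90 66 55 50 51 54 54 54 53 53 52 51 52 53 57 63 69 73 86 97 103 109 115
238 189 190 191 191 189 180 167 148 123 98 89 135 201 219 222 222 222 222 222 211 153 92 73 58 52 59 66 68 66 64 61 55 52 54 59 64 69 68 65 69 72 79 87 99
246 185 187 188 189 188 185 174 160 140 111 87 79 79 77 78 79 80 86 95 102 94 77 71 68 66 68 72 70 68 61 52 51 48 49 51 57 60 60 69 78 80 78 80 77
254 182 184 184 184 185 184 179 169 153 132 101 84 97 151 205 215 216 217 216 215 205 154 95 71 62 68 70 69 68 60 53 49 48 50 48 56 80 103 109 106 104 111 120 123
256 180 182 184 185 184 184 181 169 155 136 107 84 99 160 220 230 231 231 231 231 226 187 114 69 62 65 69 69 70 66 60 50 49 49 53 78 110 118 114 108 113 123 132 135
w5 cols 194
243 176 181 184 186 187 188 186 177 162 140 110 87 102 158 201 214 215 216 216 215 206 157 94 61 50 50 51 52 53 52 52 52 53 52 56 63 68 70 77 92 100 105
245 173 179 183 186 187 187 186 177 164 145 117 93 119 186 221 228 229 228 229 228 219 161 94 70 57 53 58 65 64 64 62 57 54 55 62 65 67
[... 9243 characters left out ...]
8 143 179 195 193 187 183 168 116 143 167 195 214 210 220 157 105 94 77 84 122 152 147 129 123
226 67 70 108 158 190 197 190 185 182 168 69 51 82 126 155 171 191 117 91 90 70 66 99 127 129 126 120
227 76 76 101 135 163 166 161 163 165 140 53 29 66 111 140 149 150 108 92 90 74 59 68 88 109 125 123
228 79 78 83 100 123 127 125 130 133 117 98 97 103 119 131 133 134 105 94 91 80 65 57 63 83 108 112
229 78 74 74 83 108 126 126 126 126 124 124 124 122 122 123 119 112 93 99 98 91 78 67 57 58 72 80
230 99 82 74 74 91 124 141 137 134 137 135 134 132 132 131 128 121 103 114 120 112 99 81 68 58 55 62
231 124 106 82 72 77 113 144 144 142 141 140 141 139 139 138 139 135 124 117 122 121 104 79 87 89 75 74
```

```bash
python3 - <<'E'
from h import *
W={"w3":([ 0.54961446, -0.05996826,  0.23909634],[-6.19738359e-04,  1.38693216e-01,  9.90335185e-01,  1.68567725e-04],(171.9,207),(174,237),(175.9,255.2),(206.3,237)),
"w5":([ 0.53000794, -0.06006776,  0.25968155],[-2.40407578e-04,  1.41105615e-01,  9.89994519e-01,  2.30616225e-05],(182.9,217),(185,244.5),(186.7,261),(215.3,244.5)),
"w6":([ 0.6123606 , -0.13461416,  0.16789283],[-2.00956551e-03,  1.21283536e-01,  9.92615616e-01,  7.10253095e-04],(222.8,131),(215.4,175.3),(214.3,201),(260.9,177.3))}
for n,(p,qq,b,p1,p2,pd) in W.items():
    wp=(np.array(p),np.array(qq)); P=lambda t,z:1000*pix2w("wrist",t,z,wp)[:2]
    for zp in (.022,.028):
        d=P(p2,zp)-P(p1,zp); ap=np.arctan2(d[1],d[0])-np.pi/2
        for a in ([-1.854] if n!="w6" else [-1.922,-1.91,-1.90]):
            ex=np.array([np.cos(a),np.sin(a)])
            print(n,zp,"pin-angle %.3f a %.3f"%((ap+np.pi)%(2*np.pi)-np.pi,a),"pin-bar %.1f %.1f pad-bar %.1f"%tuple((P(t,zp)-P(b,.025))@ex for t in (p1,p2,pd)))
E
```

```text
w3 0.022 pin-angle -1.857 a -1.854 pin-bar 2.6 2.6 pad-bar -39.4
w3 0.028 pin-angle -1.857 a -1.854 pin-bar 0.3 0.4 pad-bar -41.0
w5 0.022 pin-angle -1.853 a -1.854 pin-bar 2.0 2.0 pad-bar -40.0
w5 0.028 pin-angle -1.853 a -1.854 pin-bar -0.1 -0.1 pad-bar -41.4
w6 0.022 pin-angle -1.920 a -1.922 pin-bar 5.6 5.5 pad-bar -38.9
w6 0.022 pin-angle -1.920 a -1.910 pin-bar 6.1 6.4 pad-bar -38.4
w6 0.022 pin-angle -1.920 a -1.900 pin-bar 6.5 7.1 pad-bar -38.0
w6 0.028 pin-angle -1.920 a -1.922 pin-bar 4.4 4.4 pad-bar -39.2
w6 0.028 pin-angle -1.920 a -1.910 pin-bar 4.9 5.2 pad-bar -38.7
w6 0.028 pin-angle -1.920 a -1.900 pin-bar 5.3 5.9 pad-bar -38.3
```

Both views agree the pad is pressed about 2–3 mm with the trigger out. A fifth stroke stopped just past 0.30 rad should put it near 11–12 mm. I'll squeeze in steps and check the pins from the top camera before the end.

```bash
cat >> h.py <<'E'
def prot(n):
    """horizontal px from far jaw's inner edge to pin end, best row near 224"""
    g=cv2.imread(f"pics/{n}.png",0)
    for r in (222,223,224,225): print(n,r,*(int(v) for v in g[r,400:425]))
E
python3 - <<'E'
from h import *
a=-1.915; g=[.5071,.0098]
bot.move_pose([*g,.10],q(a+np.pi)); print(bot.move_linear([*g,.004],speed=.1,until_force=6))
for w in (52,47,44.3):
    bot.set_gripper(w/85,grasp_force=25); bot.wait(.15); print(w,round(bot.read_gripper_width()*85,2),round(bot.read_finger_force(),2))
snap("top","s5t"); print(bot.read_clock()); prot("s5t")
E
```

```text
False
52 52.19 10.8
47 47.18 7.18
44.3 44.92 14.06
33.8
s5t 222 126 121 118 91 75 90 138 174 191 188 183 179 161 130 100 117 137 123 97 87 95 102 110 106 87
s5t 223 116 116 102 72 61 106 155 184 190 187 182 175 165 189 163 129 119 119 105 91 93 98 99 84 74
s5t 224 116 106 82 63 72 127 168 192 191 186 181 170 165 223 225 206 186 158 120 106 117 103 96 80 87
s5t 225 108 92 70 62 89 142 173 192 191 185 181 163 139 203 220 225 231 223 201 182 179 117 94 76 85
```

At 44.9 mm the pins show about 9–10 mm of press, and the last 2.5 mm of finger travel adds only about 1.2 mm. Finishing the squeeze.

```bash
python3 - <<'E'
from h import *
for w in (42.5,42.0,41.5):
    bot.set_gripper(w/85,grasp_force=25); bot.wait(.2); r=bot.read_gripper_width()*85; print(w,round(r,2),round(bot.read_finger_force(),2))
    if r<42.0: break
bot.wait(.3); print(bot.read_gripper_width()*85,bot.read_finger_force()); snap("top","s6t"); print(bot.read_clock(),bot.read_ft_force()); prot("s6t")
print([(np.round(d["bbox"]).tolist(),round(d["confidence"],2)) for d in bot.search_frame("top","honey_jar")][:2])
E
```

```text
42.5 42.86 18.24
42.0 42.35 19.13
41.5 41.76 19.87
41.970355374878615 19.865581775084138
35.4 [-5.19534381 -5.67666227 15.18018996]
s6t 222 128 123 122 95 66 101 152 183 192 187 183 177 166 110 98 117 138 125 97 88 95 102 110 106 88
s6t 223 117 123 113 77 68 121 165 191 191 186 180 172 173 194 153 117 120 117 106 94 95 98 97 84 75
s6t 224 113 114 92 67 84 140 177 192 189 185 179 167 192 235 217 190 163 123 97 101 113 104 94 80 86
s6t 225 114 96 74 65 103 155 187 194 190 185 179 164 166 216 220 224 222 204 180 156 166 115 92 76 83
[([371.0, 200.0, 34.0, 30.0], 0.86)]
```

```bash
python3 - <<'E'
from cell import bot
print(bot.close_job(), bot.read_clock(), bot.read_gripper_width()*85)
E
```

```text
the job is handed in; nothing more can be done
the job is handed in; nothing more can be done
```

The job is handed in at about 35 s with the jar gripped, the sprung pad an estimated 10–11 mm in (deeper than half way, under the 13.5 mm limit) and the trigger held at about 0.31 rad, just short of its stop; both are my estimates from the pictures and finger width, and I saw no verdict.

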